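Dry-stack a segmented bowl blank on the lathe chuck

ROBOT

A 6-joint arm with a two-finger parallel gripper is mounted at the origin on the work surface. World frame = base frame: x ahead of the robot, y to its left, z up, the work surface at z = 0. Lengths are in mm, angles in degrees, forces in N, time in s.
With the tool pointing down it reaches from about 325 to 900 mm from the base axis. Payload 6.1 kg.
Tool frame: the origin (TCP) lies between the finger pads; the fingertips stand 14 mm ahead of it and the grasp point (between the pads) lies 5 mm behind it; z points along the fingers, y is the line along which they close (so a half turn about z gives the same grasp; the last joint's range is limited). The gripper opens to 85 mm and grips with 20 to 120 N. Pads are 22 mm wide; open, the fingers measure 114 mm over their backs; the gripper's body (76 mm by 85 mm) begins 54 mm behind the grasp point. The pads swing forward as they close: fully open they stand 13 mm farther back than shut.
Start: joints at [-73.631, 12.628, 87.462, -0, 79.91, -7.225], TCP at [250.154, -572.747, 245.3] pointing down, gripper open.
Joint ranges: [-170.65, 170.65], [-52.31, 119.04], [5.05, 147.46], [-71.25, 251.25], [11.57, 151.72], [-153.62, 153.62]. Speed limits (degrees/s): [147.25, 147.25, 172.46, 180, 180, 180].

INTERFACE

Orientations are given as a 3x3 rotation matrix whose columns are the frame's x, y, z axes.
In Python, from rig import ctrl gives the robot as it stands. The module is installed in compiled form; this text tells all that it offers.
- The arm moves only by the tool arm_command, never from a script. Its argument "commands" is one flat list of numbers, 7 for each row, row after row: the turn, a rotation vector about the tool's x, y, z in rad, then the shift along the tool's x, y, z in cm, then the finger opening in cm, from 0 to 8.54. A call has 1 to 10 rows; each row shifts and turns the commanded pose from where the row before left it, along the tool's axes as they then stand; what a row does not reach is not made up. A row lasts 1/10 s, in which the tool goes at most 50 mm and 8.59 degrees, less where a joint would pass 70% of its speed; a pose out of reach is approached as far as the arm can. A call is refused whole if a number of a shift passes 5 or a number of a turn 0.15, either way. A call with a gripper value outside its range is refused whole. The fingers move at their own pace and stop on an object; "force" is the grip in N (left out, the last holds). Time passes only in rows, so rows that do not move let the fingers close. It gives the time, the measured TCP pose, the force, the opening and the grip force at its end, in the units of the state.
- ctrl.get_obs(): the state, without advancing time (a new reading comes with each control period).
- ctrl.snapshot(name): name is "side" or "top" or "wrist"; returns the picture (400x640x3 uint8, red, green, blue); there is no depth.
- ctrl.camera_model(name): a dict with "camera_matrix" (3x3 intrinsics, pixels), "k1" (the pictures are not rectified: a ray, as slopes to the right and down, at radius r is drawn at 1 + k1 r^2 times it, then the intrinsics apply), "world_to_cam" (4x4, takes a point from world to camera coordinates). Camera axes: x right, y down, z forward; pixel columns grow to the right and rows downward; lengths in mm; the calibration is good to about 2 mm. A picture is of the moment at which its call begins: read the wrist's pose just before it. camera_model takes no time and is no camera call; for the wrist camera it gives the pose at the moment of the call.
- ctrl.sign_off(): hands the job in; it is judged then, once.
The state is a dict: "clock": time; "joints": joint angles; "joint_vel": joint speeds; "joint_efforts": joint torques, N m; "position": TCP position; "ee_rot": TCP orientation; "contact_force": force on the tool from outside, world axes, zero at the start; "moment": the same for the moment, N m; "opening": finger opening in mm; "finger_force": force on a finger pad.
Only numpy, scipy, OpenCV 4.12 (cv2) and the standard library are available. Lean on these libraries where they do the work, as an engineer would, in place of code of your own. Each camera call takes 0.05 s, during which the arm holds its last target. There are 200 camera calls.

TASK

Before glue-up, dry-stack the segmented bowl on the round base disc held in the lathe chuck: lay the smallest ring on the disc, then each next larger ring on top, up to the largest, so that the bowl widens upwards. Every ring must lie flat and be centred on the disc, with an even step all round. Leave the chuck standing where it is, and do not disturb the solid blank, the wax tin, the gouge or the chuck key.

Things in the scene. Friction and masses are not known exactly. Their poses are not given: they have to be found in the camera images.
- chuck: Steel four-jaw lathe chuck standing on its back, loose, 2.4 kg: 94 mm diameter, 42 mm high, jaws of 84 mm diameter up to 58 mm. They grip a wood block carrying the bowl's base: a plain solid disc, 76 mm diameter, 16 mm thick, dot at its centre. Origin: on the common axis of chuck and disc, at bench level, z up; the disc's flat top is 78 mm above it.
- ring_84: Loose flat twelve-sided ring of glued wood segments, alternately pale and dark, the smallest of the four (they differ only in diameter): 84 mm across outer flats, hole 44 mm across flats, wall 20 mm, 20 mm thick, about 56 g. Lies flat on the bench at the start. Origin: the ring's centre, at its underside; z up, x through the middle of a segment.
- ring_100: Loose flat twelve-sided ring of glued wood segments, alternately pale and dark, the second smallest of the four (they differ only in diameter): 100 mm across outer flats, hole 60 mm across flats, wall 20 mm, 20 mm thick, about 70 g. Lies flat on the bench at the start. Origin: the ring's centre, at its underside; z up, x through the middle of a segment.
- ring_116: Loose flat twelve-sided ring of glued wood segments, alternately pale and dark, the third smallest of the four (they differ only in diameter): 116 mm across outer flats, hole 76 mm across flats, wall 20 mm, 20 mm thick, about 84 g. Lies flat on the bench at the start. Origin: the ring's centre, at its underside; z up, x through the middle of a segment.
- ring_132: Loose flat twelve-sided ring of glued wood segments, alternately pale and dark, the largest of the four (they differ only in diameter): 132 mm across outer flats, hole 92 mm across flats, wall 20 mm, 20 mm thick, about 98 g. Lies flat on the bench at the start. Origin: the ring's centre, at its underside; z up, x through the middle of a segment.
- blank: Bystander: solid round blank of pale wood, 96 mm in diameter, 26 mm thick, with a 10 mm dark spot (centre hole) on top; no ring. Origin: centre of its underside.
- wax_tin: Bystander: round tin of wax with a brass lid, 74 mm in diameter, 34 mm high. Origin: centre of its underside.
- gouge: Bystander: turning gouge lying on the bench, wooden handle 232 mm long and 30 mm thick, then a steel blade, 400 mm in all along its x axis (handle towards -x). Origin: middle of its length, at bench level.
- chuck_key: Bystander: steel T-handled chuck key lying on the bench, 113 mm long along x, crossbar 95 mm along y at its -x end, 12 mm high. Origin: near the middle of its shank, at bench level.
There are look-alikes about, which are no part of the job. What is shaped like the ring_132 but orange or purple is not meant.

How it is judged:
By the outcome, as a careful person would: the job done as asked, in the order asked, and still so for the second after the job is handed in, with the robot touching nothing.
It also fails if it takes over 128 s, if anything falls off the work surface, if the arm or the gripper's body presses on something with over 40 N, if the wrist force passes 120 N, or if a joint passes its speed limit or range.

## Working session

There is one attempt and no reset: what is moved stays moved. The work goes in short steps, Python scripts to look and compute and a tool call to move; the robot and the scene stay as the last step left them, time stands still between calls to the robot, and variables do not carry over. Pictures are saved under pics/ and viewed, at most 14 in all, crops included, and the job is handed in when it is done.

Besides the shell and the picture viewer there is one more tool, called as name(argument=value, ...), one argument or row to a line, values as JSON. arm_command: Moves the arm, as the interface text tells. Its arguments: {"type":"object","properties":{"commands":{"type":"array"},"force":{"type":"number"}},"required":["commands"]}

```bash
mkdir -p pics
python3 - <<'E'
from rig import ctrl
import cv2,numpy as np
o=ctrl.get_obs();print(o['clock'],o['position'],np.round(o['ee_rot'],3).tolist(),o['opening'])
for n in('top','side'):
    cv2.imwrite(f'pics/{n}0.png',ctrl.snapshot(n)[:,:,::-1]);m=ctrl.camera_model(n);print(n,m['camera_matrix'].tolist(),m['k1'],np.round(m['world_to_cam'],3).tolist())
E
```

```text
0.0 [ 249.99710825 -572.18279544  244.17955338] [[0.916, 0.4, -0.001], [0.4, -0.916, 0.002], [0.0, -0.002, -1.0]] 85.44448857780091
top [[397.7812361602731, 0.0, 318.26105900858283], [0.0, 397.7812361602731, 198.9702699653914], [0.0, 0.0, 1.0]] -0.04370855154093729 [[0.004, -1.0, 0.0, -62.286], [-0.991, -0.004, -0.133, 541.049], [0.133, 0.0, -0.991, 1030.943], [0.0, 0.0, 0.0, 1.0]]
side [[503.79526501550714, 0.0, 328.52866232368706], [0.0, 503.79526501550714, 200.21004078280274], [0.0, 0.0, 1.0]] -0.01989796078397213 [[-0.939, -0.343, 0.004, 455.767], [-0.256, 0.692, -0.675, 224.091], [0.229, -0.635, -0.738, 1206.693], [0.0, 0.0, 0.0, 1.0]]
```

View pics/top0.png

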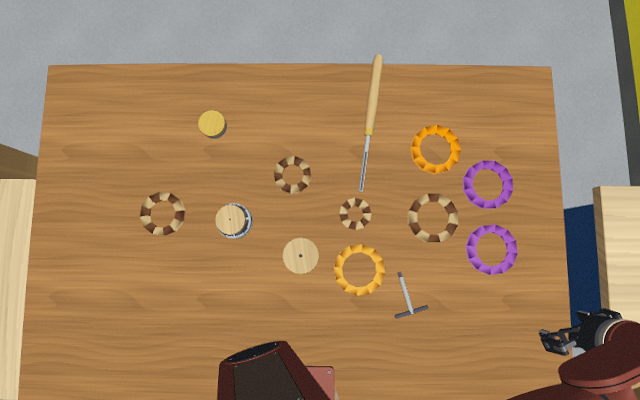

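View pics/side0.png

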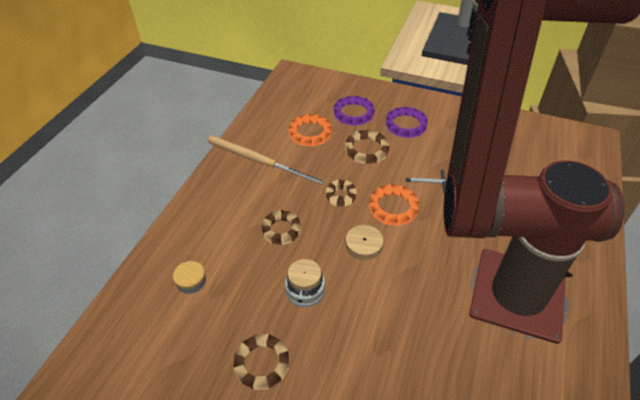

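```bash
cat > h.py <<'E'
import cv2,numpy as np
from rig import ctrl
def cast(m,uv,z):
    K=m['camera_matrix'];W=m['world_to_cam']
    p=cv2.undistortPoints(np.float64(uv).reshape(-1,1,2),np.array(K),np.array([m['k1'],0,0,0.]))[:,0]
    R=W[:3,:3];C=-R.T@W[:3,3]
    d=np.c_[p,np.ones(len(p))]@R
    return (C+d*((z-C[2])/d[:,2])[:,None])[:,:2]
def proj(m,P):
    W=m['world_to_cam']
    q,_=cv2.projectPoints(np.float64([P]),cv2.Rodrigues(W[:3,:3])[0],W[:3,3],np.array(m['camera_matrix']),np.array([m['k1'],0,0,0.]))
    return q[0,0]
def masks(img):
    hsv=cv2.cvtColor(img,cv2.COLOR_RGB2HSV);H,S,V=cv2.split(hsv)
    return ((S<140)&(V>140)).astype(np.uint8),(V<105).astype(np.uint8)
def ring(img,m,uv,rad,k=3,z=10):
    """centre by silhouette at z, outer & hole equivalent diameter, segment phase mod 30"""
    pale,dark=masks(img)
    roi=np.zeros_like(pale);cv2.circle(roi,(int(uv[0]),int(uv[1])),int(rad),1,-1)
    u=cv2.morphologyEx((pale|dark)&roi,cv2.MORPH_CLOSE,np.ones((k,k),np.uint8))
    cs,_=cv2.findContours(u,cv2.RETR_EXTERNAL,cv2.CHAIN_APPROX_NONE)
    c=max(cs,key=lambda a:cv2.contourArea(cv2.convexHull(a)))
    f=lambda c:(lambda w:((lambda M:np.array([M['m10'],M['m01']])/M['m00'])(cv2.moments(w)),2*np.sqrt(cv2.contourArea(w)/np.pi)))(np.float32(cast(m,cv2.convexHull(c),z)))
    out=f(c)
    fill=np.zeros_like(u);cv2.fillPoly(fill,[cv2.convexHull(c)],1)
    hs,_=cv2.findContours(fill&~u&1,cv2.RETR_EXTERNAL,cv2.CHAIN_APPROX_NONE)
    hole=f(max(hs,key=cv2.contourArea))
    ce=(out[0]+hole[0])/2
    ys,xs=np.nonzero(fill);P=cast(m,np.c_[xs,ys],20)-cast(m,[proj(m,[*ce,20])],20)
    r=np.hypot(*P.T);ok=(r>hole[1]/2+3)&(r<out[1]/2-3)
    a=np.arctan2(P[:,1],P[:,0])[ok];w=pale[ys,xs][ok]-0.5*1.0
    ph=np.degrees(np.angle(np.sum(w*np.exp(6j*a))))/6
    return out,hole,ph
E
python3 - <<'E'
from h import *
px={'top':dict(r84=(355,213,23),r100=(292,174,26),r116=(162,214,30),r132=(433,217,33)),'side':dict(r84=(341,193,22),r100=(281,227,26),r116=(261,362,36),r132=(367,147,28))}
dot={'top':(230,219),'side':(304,273)}
for n in px:
    img=cv2.imread(f'pics/{n}0.png')[:,:,::-1].copy();m=ctrl.camera_model(n)
    for k,(x,y,r) in px[n].items():
        try:
            o,h,ph=ring(img,m,(x,y),r);print(n,k,o[0].round(1),round(o[1],1),h[0].round(1),round(h[1],1),round(ph,1))
        except Exception as e: print(n,k,e)
    x,y=dot[n];g=img[y-7:y+8,x-7:x+8].sum(2);j=np.argwhere(g<g.min()+60);uv=j.mean(0)[::-1]+[x-7,y-7];print(n,'dot',uv,cast(m,[uv],78),g.min(),np.median(g))
m=ctrl.camera_model('top')
print('blank,tin,key,orange',cast(m,[(300,256),(212,124),(411,312),(400,273),(359,270),(362,190)],20).round())
print(np.round(ctrl.camera_model('wrist')['world_to_cam'],3).tolist(),ctrl.camera_model('wrist')['camera_matrix'].tolist())
E
```

```text
top r84 [ 510.5 -159.3] 106.6 [ 501.6 -160.1] 37.2 17.2
top r100 [617.5  12.2] 124.8 [609.6  10.7] 57.6 8.7
top r116 [504.5 372.8] 144.4 [510.4 364. ] 111.0 -8.0
top r132 [ 536.3 -418.4] 66.9 [ 533.7 -426.1] 57.2 0.0
top dot [229.5 219. ] [[482.92235943 167.33893819]] 340 548.0
side r84 [ 506.1 -160.1] 143.0 [ 567.9 -176.7] 4.7 -28.8
side r100 [615.3  10.7] 154.4 [549.9  42.2] 8.0 -21.4
side r116 [504.6 369.1] 156.6 [487.4 365.5] 37.8 -8.2
side r132 [ 494.5 -371.8] 206.5 [ 545.3 -470.8] 22.1 22.7
side dot [304. 272.] [[483.84442804 168.35526272]] 355 515.0
blank,tin,key,orange [[ 389.  -12.]
 [ 755.  239.]
 [ 244. -306.]
 [ 345. -279.]
 [ 353. -169.]
 [ 569. -179.]]
[[0.4, -0.916, -0.002, -623.033], [-0.872, -0.382, 0.308, -39.385], [-0.283, -0.121, -0.952, 380.88], [0.0, 0.0, 0.0, 1.0]] [[304.3125365504351, 0.0, 322.070174536196], [0.0, 304.3125365504351, 203.77789672867644], [0.0, 0.0, 1.0]]
```

Run:
```python
import cv2,numpy as np
for n,x,y in(('top',433,217),('side',341,193)):
    i=cv2.imread(f'pics/{n}0.png');hs=cv2.cvtColor(i,cv2.COLOR_BGR2HSV)
    b=hs[y+40:y+52,x-40:x-10].reshape(-1,3);print(n,'bench',np.percentile(b,[2,50,98],axis=0).tolist())
    p=hs[y-26:y+27,x-26:x+27].reshape(-1,3);print(np.percentile(p,[2,10,30,50,70,90,98],axis=0).tolist())
    r=20 if n=='top' else 12
    for a in range(0,360,20):print(hs[int(y+r*np.sin(np.radians(a))),int(x+r*np.cos(np.radians(a)))],end=' ')
    print()
i=cv2.imread('pics/top0.png');cv2.imwrite('pics/z.png',cv2.resize(np.hstack([i[185:250,400:465],i[185:250,130:195],i[142:207,260:325]]),None,fx=4,fy=4))
```

```text
top bench [[15.0, 136.18, 164.0], [16.0, 142.0, 178.0], [16.0, 148.0, 182.0]]
[[11.0, 90.0, 89.16], [12.0, 97.0, 114.0], [15.0, 138.39999999999998, 162.0], [16.0, 142.0, 170.0], [16.0, 144.0, 174.0], [19.0, 148.0, 191.0], [20.0, 155.0, 208.84000000000015]]
[ 20  94 206] [ 16 119 144] [ 12 146 117] [ 19  89 211] [ 12 136 109] [ 16 115 148] [ 20  91 204] [ 13 141 105] [ 11 149 115] [ 19  94 195] [ 12 167  90] [ 12 145 120] [ 19  95 191] [ 12 155  97] [ 13 145 121] [ 19 100 184] [ 14 145 102] [ 12 157 112] 
side bench [[13.0, 130.0, 136.18], [14.0, 137.0, 151.0], [14.0, 144.82, 160.0]]
[[10.0, 104.0, 78.0], [13.0, 111.0, 119.0], [13.0, 133.0, 145.0], [14.0, 136.0, 149.0], [14.0, 138.0, 153.0], [17.0, 142.0, 162.0], [18.0, 146.0, 209.0]]
[ 17 113 149] [ 13 147  78] [ 17 106 218] [ 19 108 203] [ 13 127  88] [ 11 135  85] [ 19 106 202] [ 18 104 208] [ 14 118 108] [ 12 125  92] [ 17 109 189] [  9 149  77] [ 19 107 214] [ 16 109 150] [ 10 139  79] [ 18 104 215] [ 14 129  93] [ 16 114 130]
```

View pics/z.png

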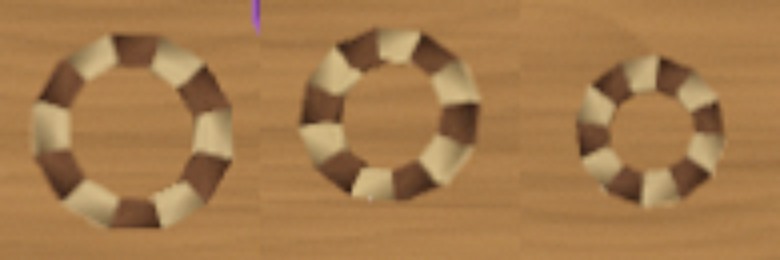

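The crop shows three clean rings (132, 116, 100), centred near (433,217), (162,214) and (292,174). The pale segments have S<122 and the dark ones V<132.

```bash
sed -i 's/return ((S<140).*/return ((S<122)\&(V>140)).astype(np.uint8),(V<132).astype(np.uint8)/' h.py
cat > m0.py <<'E'
from h import *
px={'top':dict(r84=(355,213,20),r100=(292,174,22),r116=(162,214,27),r132=(433,217,29)),'side':dict(r84=(341,193,19),r100=(281,227,23),r116=(261,362,32),r132=(367,147,26))}
for n in px:
    img=cv2.imread(f'pics/{n}0.png')[:,:,::-1].copy();m=ctrl.camera_model(n)
    for k,(x,y,r) in px[n].items():
        try:
            o,h,ph=ring(img,m,(x,y),r);print(n,k,o[0].round(1),round(o[1],1),h[0].round(1),round(h[1],1),round(ph,1))
        except Exception as e: print(n,k,e)
E
python3 m0.py
```

```text
top r84 [ 505.5 -160.6] 85.4 [ 505.1 -160.1] 41.2 17.2
top r100 [613.4  12.9] 102.7 [612.8  12.1] 56.6 8.7
top r116 [503.1 370. ] 121.1 [502.8 368.5] 70.4 -6.5
top r132 [ 494.8 -374.1] 135.2 [ 494.4 -373.4] 87.3 28.0
side r84 [ 506.9 -159. ] 95.9 [ 506.8 -158.1] 25.3 17.5
side r100 [614.3  12.4] 112.5 [614.5  14.1] 44.6 7.2
side r116 [504.3 370.3] 128.0 [512.5 371.4] 56.9 -7.5
side r132 [ 496.2 -372.9] 147.1 [ 496.5 -370.6] 73.8 26.7
```

```bash
cat > plan.py <<'E'
import sys,numpy as np
from rig import ctrl
def state():
    o=ctrl.get_obs();R=np.array(o['ee_rot']);p=np.array(o['position'])
    a=np.degrees(np.arctan2(R[1,0],R[0,0]));return o,R,p,a
def plan(x,y,z,a):
    o,R,p,a0=state()
    ar=np.radians(a);d=np.array([x,y,z])-p
    X=[np.cos(ar),np.sin(ar),0];Y=[np.sin(ar),-np.cos(ar),0]
    print('t',round(o['clock'],2),'p',p.round(1),'a',round(a0,2),'tilt',R[:2,2].round(4),'F',np.round(o['contact_force'],1),'op',round(o['opening'],1),'ff',round(float(np.max(o['finger_force'])),1))
    print('turn z rad %.4f  shift cm x %.2f y %.2f z %.2f'%(np.radians(a0-a),d@X/10,d@Y/10,-d[2]/10))
if __name__=='__main__': plan(*map(float,sys.argv[1:]))
E
python3 plan.py 496.6 -129.2 150 17.3
```

```text
t 0.1 p [ 250.  -572.2  244.3] a 23.59 tilt [-0.0005  0.0017] F [-0.  -1.2  1. ] op 85.5 ff 0.0
turn z rad 0.1099  shift cm x 36.72 y -34.97 z 9.43
```

arm_command(
  commands=[0,0,0.11,0,0,0,4.4,0,0,0,2,-2,0,4.4,0,0,0,3.3,-3.2,0,4.4,0,0,0,3.3,-3.2,0,4.4,0,0,0,3.3,-3.2,0,4.4,0,0,0,3.3,-3.2,0,4.4,0,0,0,3.3,-3.2,1,4.4,0,0,0,3.3,-3.2,1,4.4,0,0,0,3.3,-3.2,1,4.4,0,0,0,3.3,-3.2,1,4.4],
  force=40,
)

```text
clock: 1.1
position: [439.6, -222.9, 204.8]
ee_rot: [[0.955, 0.297, -0.0], [0.297, -0.955, 0.0], [0.0, -0.0, -1.0]]
contact_force: [0.7, -0.2, 0.6]
opening: 44.1
finger_force: 0.0
```

```bash
python3 plan.py 496.6 -129.2 150 17.3
```

```text
t 1.1 p [ 439.6 -222.9  204.8] a 17.28 tilt [-0.  0.] F [ 0.7 -0.2  0.6] op 44.1 ff 0.0
turn z rad -0.0004  shift cm x 8.22 y -7.26 z 5.48
```

arm_command(
  commands=[0,0,0,3,-2.6,1.8,4.4,0,0,0,3,-2.6,1.8,4.4,0,0,0,2.2,-2.1,1.9,4.4,0,0,0,0,0,0,4.4],
)

```text
clock: 1.5
position: [494.9, -126.7, 146.9]
ee_rot: [[0.954, 0.301, -0.005], [0.301, -0.954, 0.003], [-0.004, -0.005, -1.0]]
contact_force: [-0.8, -0.0, -0.6]
opening: 44.0
finger_force: 0.0
```

```bash
cat > w.py <<'E'
import sys
from h import *
n=sys.argv[1];m=ctrl.camera_model('wrist');img=ctrl.snapshot('wrist');cv2.imwrite(f'pics/{n}.png',img[:,:,::-1])
c=list(map(float,sys.argv[2:4]));D=float(sys.argv[4])
uv=proj(m,[*c,10]);r=np.hypot(*(proj(m,[c[0]+D/2+8,c[1],10])-uv));print('px',uv.round(),r)
o,h,ph=ring(img,m,uv,r,5);print(o[0].round(1),round(o[1],1),h[0].round(1),round(h[1],1),round(ph,1))
E
python3 w.py w84 506.1 -159.8 84; python3 plan.py 496.6 -129.2 18 17.3
```

```text
px [362. 196.] 56.509556054175306
[ 505.3 -160.2] 88.3 [ 507.4 -158.1] 41.3 17.5
t 1.55 p [ 495.1 -128.6  148.4] a 17.49 tilt [-0.0037  0.0016] F [ 1.1  0.2 -0.5] op 44.2 ff 0.0
turn z rad 0.0033  shift cm x 0.13 y 0.11 z 13.04
```

View pics/w84.png

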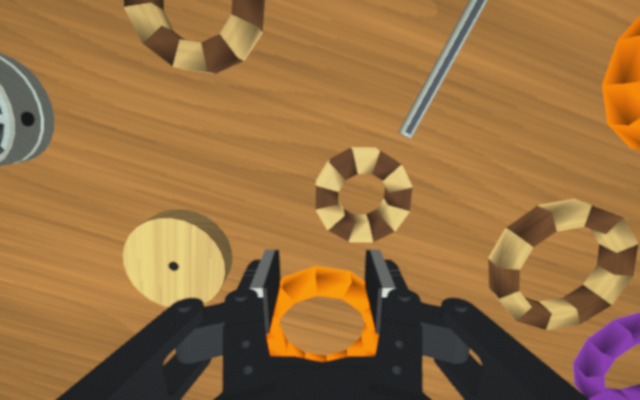

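The wrist picture shows ring_84 at (363,195), clear of its neighbours. It measures (506.3,-159.2), which agrees with the other cameras to within 1 mm. I'm descending onto its left wall.

arm_command(
  commands=[0,0,0.003,0.15,0.1,4,4.4,0,0,0,0,0,4,4.4,0,0,0,0,0,3,4.4,0,0,0,0,0,1.5,4.4,0,0,0,0,0,0.6,4.4,0,0,0,0,0,0,4.4,0,0,0,0,0,0,4.4],
)

```text
clock: 2.25
position: [498.5, -132.2, 20.6]
ee_rot: [[0.956, 0.294, 0.002], [0.294, -0.956, -0.001], [0.002, 0.001, -1.0]]
contact_force: [-1.5, 0.6, 0.2]
opening: 43.8
finger_force: 0.0
```

```bash
python3 plan.py 496.6 -129.0 17 17.5
```

```text
t 2.25 p [ 498.5 -132.2   20.6] a 17.09 tilt [ 0.0019 -0.0009] F [-1.5  0.6  0.2] op 43.8 ff 0.0
turn z rad -0.0072  shift cm x -0.09 y -0.36 z 0.36
```

arm_command(
  commands=[0,0,-0.007,-0.1,-0.35,0.3,4.4,0,0,0,0,0,0,4.4,0,0,0,0,0,0,1.6,0,0,0,0,0,0,1.6,0,0,0,0,0,0,1.6,0,0,0,0,0,0,1.6],
  force=40,
)

```text
clock: 2.85
position: [496.1, -128.2, 17.0]
ee_rot: [[0.954, 0.301, 0.001], [0.301, -0.954, -0.0], [0.001, 0.0, -1.0]]
contact_force: [-1.5, 1.5, 6.1]
opening: 21.3
finger_force: 37.7
```

```bash
python3 w.py g84 506.1 -159.8 84;python3 plan.py 472.5 198 200 20
```

```text
px [390. 271.] 100.28784761875005
[ 496.6 -162. ] 103.0 [ 511.3 -159.4] 30.5 19.7
t 2.9 p [ 496.1 -128.2   17. ] a 17.53 tilt [ 0.0007 -0.0001] F [-1.3  2.2  4.8] op 21.5 ff 37.7
turn z rad -0.0432  shift cm x 8.94 y -31.46 z -18.30
```

View pics/g84.png

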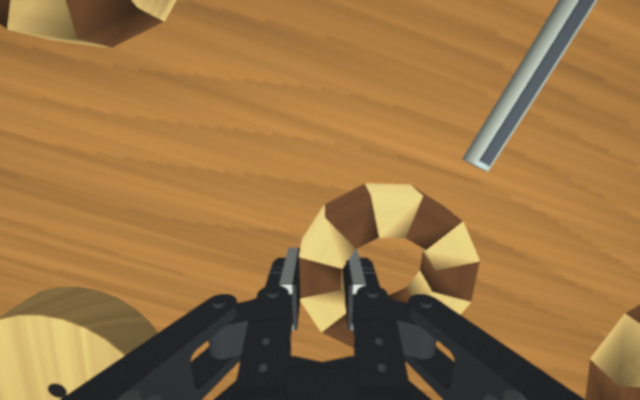

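The wall of a dark segment is gripped squarely at (322,280), with the opening at 21.4 mm. I'm lifting it and carrying it over.

arm_command(
  commands=[0,0,0,0,0,-1,1.6,0,0,0,0,0,-3,1.6,0,0,0,0,0,-4,1.6,0,0,0,0,0,-4,1.6,0,0,0,0,0,-4,1.6,0,0,-0.043,0.5,-2,-2.3,1.6,0,0,0,1,-4,0,1.6,0,0,0,1.2,-4,0,1.6,0,0,0,1.2,-4,0,1.6,0,0,0,1.2,-4,0,1.6],
)

```text
clock: 3.9
position: [482.5, 59.9, 199.9]
ee_rot: [[0.94, 0.341, 0.001], [0.341, -0.94, -0.0], [0.001, 0.0, -1.0]]
contact_force: [0.6, -0.2, -0.6]
opening: 21.0
finger_force: 37.4
```

```bash
python3 plan.py 472.5 198 170 20
```

```text
t 3.9 p [482.5  59.9 199.9] a 19.96 tilt [ 0.0009 -0.0001] F [ 0.6 -0.2 -0.6] op 21.0 ff 37.4
turn z rad -0.0008  shift cm x 3.78 y -13.32 z 2.99
```

arm_command(
  commands=[0,0,0,1,-4,0,1.6,0,0,0,1,-4,0,1.6,0,0,0,1,-3.4,1,1.6,0,0,0,0.8,-1.9,1,1.6,0,0,0,0,0,1,1.6,0,0,0,0,0,1,1.6,0,0,0,0,0,0,1.6,0,0,0,0,0,0,1.6],
)

```text
clock: 4.7
position: [473.2, 195.4, 159.2]
ee_rot: [[0.94, 0.34, -0.001], [0.34, -0.94, -0.0], [-0.001, 0.0, -1.0]]
contact_force: [-0.2, 0.3, -0.0]
opening: 21.1
finger_force: 37.4
```

```bash
python3 - <<'E'
from h import *
m=ctrl.camera_model('wrist');i=ctrl.snapshot('wrist');cv2.imwrite('pics/p84.png',i[:,:,::-1]);print(proj(m,[483.4,167.9,78]))
for n in('side','top'):cv2.imwrite(f'pics/{n}1.png',ctrl.snapshot(n)[:,:,::-1])
s=cv2.imread('pics/side1.png')[210:330,230:380];t=cv2.imread('pics/top1.png')[160:280,160:310]
cv2.imwrite('pics/c1.png',cv2.resize(np.hstack([s,t]),None,fx=2.6,fy=2.6))
E
python3 plan.py 472.7 197.4 97 20
```

```text
[363.16592517 218.56550519]
t 4.85 p [473.8 195.8 160. ] a 19.91 tilt [0.0011 0.0002] F [ 1.5  0.5 -0.6] op 21.5 ff 37.4
turn z rad -0.0016  shift cm x -0.05 y -0.19 z 6.30
```

View pics/c1.png

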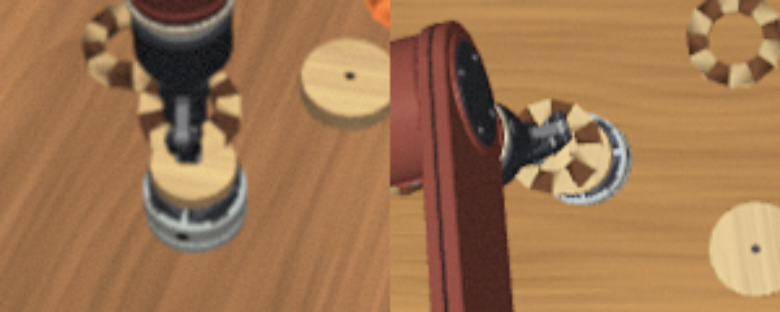

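View pics/p84.png

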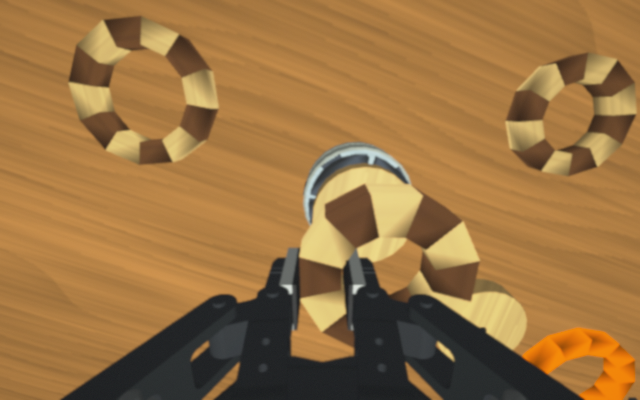

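The ring is held level over the disc, whose edge shows at (357,180) in the wrist view. I'm lowering it.

arm_command(
  commands=[0,0,-0.001,-0.05,-0.2,2,1.6,0,0,0,0,0,2,1.6,0,0,0,0,0,1.5,1.6,0,0,0,0,0,0.5,1.6,0,0,0,0,0,0,1.6,0,0,0,0,0,0,1.6,0,0,0,0,0,0,1.6],
)

```text
clock: 5.55
position: [472.9, 198.3, 100.5]
ee_rot: [[0.939, 0.343, 0.002], [0.343, -0.939, 0.0], [0.002, 0.0, -1.0]]
contact_force: [-0.6, -0.3, -0.0]
opening: 21.2
finger_force: 37.4
```

```bash
python3 - <<'E'
from plan import *
P=[]
for i in range(6):
    ctrl.snapshot('top');o,R,p,a=state();P.append([*p,a])
print(np.round(P,1).tolist(),np.mean(P,0).round(2))
E
python3 plan.py 472.7 197.4 95 20
```

```text
[[472.8, 198.3, 100.4, 20.0], [472.7, 198.3, 100.3, 20.0], [472.6, 198.3, 100.1, 20.0], [472.4, 198.3, 99.9, 20.0], [472.3, 198.3, 99.7, 20.0], [472.2, 198.2, 99.6, 20.0]] [472.49 198.28  99.99  20.04]
t 5.85 p [472.2 198.2  99.6] a 20.04 tilt [0.0005 0.0001] F [-0.7 -0.5  0.2] op 21.0 ff 37.4
turn z rad 0.0007  shift cm x 0.02 y 0.10 z 0.46
```

arm_command(
  commands=[0,0,0,0.02,0.08,0.2,1.6,0,0,0,0,0,0.1,1.6,0,0,0,0,0,0,1.6,0,0,0,0,0,0,1.6],
)

```text
clock: 6.25
position: [472.4, 197.4, 96.1]
ee_rot: [[0.939, 0.343, -0.0], [0.343, -0.939, -0.0], [-0.0, -0.0, -1.0]]
contact_force: [0.2, -0.4, -0.3]
opening: 21.3
finger_force: 37.4
```

arm_command(
  commands=[0,0,0,0,0,0.1,1.6,0,0,0,0,0,0,1.6,0,0,0,0,0,0,1.6],
)

```text
clock: 6.55
position: [472.5, 197.5, 95.3]
ee_rot: [[0.939, 0.343, -0.0], [0.343, -0.939, 0.0], [-0.0, -0.0, -1.0]]
contact_force: [0.3, -0.0, -0.8]
opening: 20.8
finger_force: 37.4
```

arm_command(
  commands=[0,0,0,0,0,0.1,1.6,0,0,0,0,0,0,1.6,0,0,0,0,0,0,1.6],
)

```text
clock: 6.85
position: [472.6, 197.5, 95.0]
ee_rot: [[0.939, 0.343, 0.0], [0.343, -0.939, 0.0], [0.0, 0.0, -1.0]]
contact_force: [-2.3, -0.9, 5.3]
opening: 21.3
finger_force: 38.0
```

Contact is at z≈95, as expected. Next I open just a little (inner finger room) and rise.

arm_command(
  commands=[0,0,0,0,0,-0.1,1.6,0,0,0,0,0,0,2.6,0,0,0,0,0,0,3.4,0,0,0,0,0,0,3.4,0,0,0,0,0,-1,3.4,0,0,0,0,0,-3,3.4,0,0,0,0,0,-4,4.4,0,0,0,0,-2,-4,4.4,0,0,0,0,-3,0,4.4,0,0,0,0,0,0,4.4],
)

```text
clock: 7.85
position: [455.5, 247.0, 218.1]
ee_rot: [[0.939, 0.345, 0.004], [0.345, -0.939, 0.003], [0.005, -0.001, -1.0]]
contact_force: [-0.3, -0.6, 0.0]
opening: 44.0
finger_force: 0.0
```

```bash
cat > v.py <<'E'
import sys
from h import *
# stack check: outer silhouette & hole of the top ring (underside z0), dia D
n=sys.argv[1];z0=float(sys.argv[2]);D=float(sys.argv[3])
m=ctrl.camera_model('wrist');i=ctrl.snapshot('wrist');cv2.imwrite(f'pics/{n}.png',i[:,:,::-1])
c=[483.4,167.9];pale,dark=masks(i)
uv=proj(m,[*c,z0+20]);print(uv)
r=D/2/np.linalg.norm(m['world_to_cam'][:3]@[*c,z0+20,1])*m['camera_matrix'][0][0]
s=int(r*1.7);x,y=map(int,uv);cv2.imwrite(f'pics/{n}c.png',cv2.resize(i[max(0,y-s):y+s,max(0,x-s):x+s,::-1],(500,500)))
print(max(0,x-s),max(0,y-s),2*s/500)
E
python3 v.py v84 78 84; python3 plan.py 608.1 52.2 200 8
```

```text
[420.70789682 204.75333409]
342 126 0.312
t 7.9 p [455.2 245.6 216.7] a 20.18 tilt [0.0019 0.0007] F [ 0.1  0.  -0.7] op 43.9 ff 0.0
turn z rad 0.2126  shift cm x 12.45 y 21.28 z 1.67
```

View pics/v84.png

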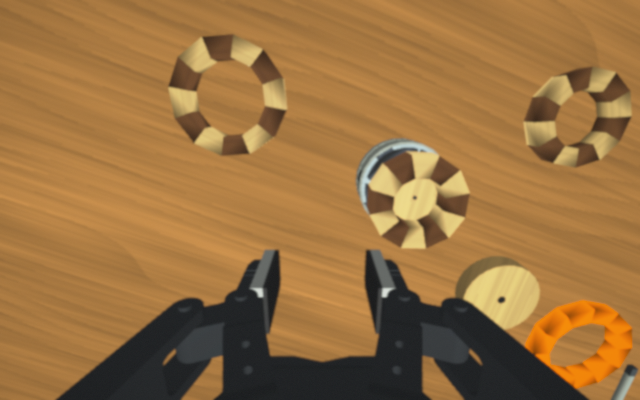

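The wrist view shows ring_84 lying flat on the disc, with the centre dot at (415,198) well inside the hole. I'll measure the centring while starting towards ring_100.

```bash
cat > s.py <<'E'
import sys
from h import *
# top ring of the stack with underside z0, from any camera: hull centre at z0+10 via warm-coloured silhouette
def stack(img,m,c,z0,D):
    H,S,V=cv2.split(cv2.cvtColor(img,cv2.COLOR_RGB2HSV))
    uv=proj(m,[*c,z0+10]);r=np.hypot(*(proj(m,[c[0],c[1]+D/2+6,z0+20])-proj(m,[*c,z0+20])))
    u=((((S<122)&(V>140))|(V<132))&(S>60)&(H<30)).astype(np.uint8)
    roi=np.zeros_like(u);cv2.circle(roi,tuple(map(int,uv)),int(r),1,-1);u&=roi
    u=cv2.morphologyEx(u,cv2.MORPH_OPEN,np.ones((3,3),np.uint8))
    cs,_=cv2.findContours(u,cv2.RETR_EXTERNAL,cv2.CHAIN_APPROX_NONE);h=cv2.convexHull(max(cs,key=cv2.contourArea))
    w=np.float32(cast(m,h,z0+10));M=cv2.moments(w)
    return np.array([M['m10'],M['m01']])/M['m00'],2*np.sqrt(M['m00']/np.pi),cv2.minAreaRect(w)[1]
def dot(img,m,uv,z,k=8):
    x,y=map(int,np.round(uv));g=img[y-k:y+k+1,x-k:x+k+1].astype(int).sum(2);w=np.clip(np.median(g)-80-g,0,None)*1.
    yy,xx=np.mgrid[-k:k+1,-k:k+1];return cast(m,[[x+(w*xx).sum()/w.sum(),y+(w*yy).sum()/w.sum()]],z)[0]
E
python3 - <<'E'
from s import *
i=cv2.imread('pics/v84.png')[:,:,::-1].copy();m=ctrl.camera_model('wrist')
print(stack(i,m,[483.4,167.9],78,84),dot(i,m,(415,198),78,5))
m=ctrl.camera_model('top');i=ctrl.snapshot('top');cv2.imwrite('pics/top2.png',i[:,:,::-1]);print(stack(i,m,[483.4,167.9],78,84),dot(i,m,proj(m,[483.4,167.9,78]),78,3))
m=ctrl.camera_model('side');i=ctrl.snapshot('side');cv2.imwrite('pics/side2.png',i[:,:,::-1]);print(stack(i,m,[483.4,167.9],78,84),dot(i,m,proj(m,[483.4,167.9,78]),78,3))
E
```

```text
(array([483.01794852, 167.11433116]), np.float64(89.82732997830401), (91.96724700927734, 86.57935333251953)) [483.90422772 166.83056602]
(array([482.26710373, 169.0159615 ]), np.float64(85.68315955266355), (81.48577880859375, 87.3123779296875)) [483.32546948 167.45947498]
(array([468.56396482, 167.94619894]), np.float64(64.68800423296449), (45.346622467041016, 91.6659164428711)) [nan nan]s.py:15: RuntimeWarning: invalid value encountered in scalar divide
  yy,xx=np.mgrid[-k:k+1,-k:k+1];return cast(m,[[x+(w*xx).sum()/w.sum(),y+(w*yy).sum()/w.sum()]],z)[0]
```

arm_command(
  commands=[0,0,0.1,0,3,0,4.4,0,0,0.11,0,4,0,4.4,0,0,0,2.5,3.5,0.4,4.4,0,0,0,3,3.5,0.4,4.4,0,0,0,3,3.5,0.4,4.4,0,0,0,0,0,0,4.4],
)

```text
clock: 8.6
position: [576.6, 80.1, 201.3]
ee_rot: [[0.991, 0.134, -0.002], [0.134, -0.991, -0.002], [-0.002, 0.002, -1.0]]
contact_force: [-0.5, -0.5, 0.2]
opening: 44.0
finger_force: 0.0
```

```bash
python3 plan.py 608.1 52.2 150 8
```

```text
t 8.6 p [576.6  80.1 201.3] a 7.69 tilt [-0.0016 -0.0018] F [-0.5 -0.5  0.2] op 44.0 ff 0.0
turn z rad -0.0054  shift cm x 2.73 y 3.20 z 5.13
```

arm_command(
  commands=[0,0,-0.005,1.4,1.6,2,4.4,0,0,0,1.3,1.6,2,4.4,0,0,0,0,0,1.1,4.4,0,0,0,0,0,0,4.4],
)

```text
clock: 9.0
position: [603.3, 57.2, 149.3]
ee_rot: [[0.99, 0.143, -0.006], [0.143, -0.99, 0.0], [-0.006, -0.001, -1.0]]
contact_force: [-0.3, 1.1, -0.8]
opening: 43.9
finger_force: 0.0
```

```bash
python3 w.py w100 613.7 12.6 100; python3 plan.py 608.1 52.2 17.5 8
```

```text
px [373. 191.] 65.81768156238059
[612.8  12.1] 104.6 [615.6  14.5] 57.6 8.7
t 9.05 p [604.   57.6 150.9] a 8.27 tilt [-0.0037  0.0004] F [-0.6 -0.5  0.1] op 43.8 ff 0.0
turn z rad 0.0047  shift cm x 0.33 y 0.60 z 13.34
```

arm_command(
  commands=[0,0,0,0.3,0.55,4,4.4,0,0,0,0,0,4,4.4,0,0,0,0,0,3,4.4,0,0,0,0,0,1.5,4.4,0,0,0,0,0,0.4,4.4,0,0,0,0,0,0,4.4,0,0,0,0,0,0,4.4],
)

```text
clock: 9.75
position: [611.0, 52.7, 25.6]
ee_rot: [[0.989, 0.145, 0.004], [0.145, -0.989, -0.0], [0.003, 0.001, -1.0]]
contact_force: [0.1, 0.2, -0.1]
opening: 43.9
finger_force: 0.0
```

```bash
python3 plan.py 608 52.5 17.5 8.5
```

```text
t 9.75 p [611.   52.7  25.6] a 8.31 tilt [ 0.0035 -0.0001] F [ 0.1  0.2 -0.1] op 43.9 ff 0.0
turn z rad -0.0033  shift cm x -0.30 y -0.03 z 0.81
```

arm_command(
  commands=[0,0,-0.003,-0.2,0,0.4,4.4,0,0,0,0,0,0,4.4,0,0,0,0,0,0,4.4,0,0,0,0,0,0,4.4],
)

```text
clock: 10.15
position: [607.5, 52.2, 19.6]
ee_rot: [[0.989, 0.147, 0.0], [0.147, -0.989, -0.0], [0.0, 0.0, -1.0]]
contact_force: [-0.4, -0.2, -0.4]
opening: 44.2
finger_force: 0.0
```

```bash
python3 plan.py 608 52.5 17.5 8.5
```

```text
t 10.15 p [607.5  52.2  19.6] a 8.46 tilt [ 0.0004 -0.    ] F [-0.4 -0.2 -0.4] op 44.2 ff 0.0
turn z rad -0.0006  shift cm x 0.05 y -0.02 z 0.21
```

arm_command(
  commands=[0,0,0,0.05,0,0.2,1.6,0,0,0,0,0,0,1.6,0,0,0,0,0,0,1.6,0,0,0,0,0,0,1.6],
)

```text
clock: 10.55
position: [608.0, 52.3, 17.3]
ee_rot: [[0.989, 0.147, 0.0], [0.147, -0.989, 0.0], [0.0, 0.0, -1.0]]
contact_force: [1.3, 0.9, -0.3]
opening: 20.0
finger_force: 37.2
```

```bash
python3 plan.py 469.9 204.8 190 20
```

```text
t 10.55 p [608.   52.3  17.3] a 8.47 tilt [0.0002 0.    ] F [ 1.3  0.9 -0.3] op 20.0 ff 37.2
turn z rad -0.2013  shift cm x -7.76 y -19.05 z -17.27
```

arm_command(
  commands=[0,0,0,0,0,-2,1.6,0,0,0,0,0,-4,1.6,0,0,0,0,0,-4,1.6,0,0,0,0,0,-4,1.6,0,0,-0.1,0,-2,-3.2,1.6,0,0,-0.1,-1,-3,0,1.6,0,0,0,-2,-3.5,0,1.6,0,0,0,-2,-3.5,0,1.6,0,0,0,-1,-3,0,1.6,0,0,0,0,0,0,1.6],
)

```text
clock: 11.55
position: [504.0, 178.2, 188.8]
ee_rot: [[0.939, 0.344, -0.002], [0.344, -0.939, 0.001], [-0.002, -0.001, -1.0]]
contact_force: [-0.0, -0.1, -1.0]
opening: 20.0
finger_force: 37.3
```

```bash
python3 plan.py 469.7 205.2 130 20
```

```text
t 11.55 p [504.  178.2 188.8] a 20.12 tilt [-0.002   0.0008] F [-0.  -0.1 -1. ] op 20.0 ff 37.3
turn z rad 0.0021  shift cm x -2.30 y -3.71 z 5.88
```

arm_command(
  commands=[0,0,0.002,-1.2,-1.8,0,1.6,0,0,0,-1.1,-1.8,1,1.6,0,0,0,0,0,2,1.6,0,0,0,0,0,2,1.6,0,0,0,0,0,0.8,1.6,0,0,0,0,0,0,1.6,0,0,0,0,0,0,1.6,0,0,0,0,0,0,1.6,0,0,0,0,0,0,1.6],
)

```text
clock: 12.45
position: [473.7, 201.8, 132.3]
ee_rot: [[0.941, 0.339, 0.002], [0.339, -0.941, 0.0], [0.002, 0.0, -1.0]]
contact_force: [-0.1, -0.1, -0.4]
opening: 20.2
finger_force: 37.4
```

```bash
python3 plan.py 469.7 205.2 116 20
```

```text
t 12.45 p [473.7 201.8 132.3] a 19.8 tilt [0.0017 0.0004] F [-0.1 -0.1 -0.4] op 20.2 ff 37.4
turn z rad -0.0035  shift cm x -0.26 y -0.46 z 1.63
```

arm_command(
  commands=[0,0,-0.003,0,0,0.5,1.6,0,0,0,0,0,0.5,1.6,0,0,0,0,0,0,1.6,0,0,0,0,0,0,1.6,0,0,0,0,0,0,1.6,0,0,0,0,0,0,1.6],
)

```text
clock: 13.05
position: [473.0, 201.8, 121.4]
ee_rot: [[0.94, 0.342, 0.0], [0.342, -0.94, 0.0], [0.0, 0.0, -1.0]]
contact_force: [0.0, -0.2, -0.6]
opening: 19.8
finger_force: 37.4
```

```bash
python3 plan.py 469.7 205.2 116 20
```

```text
t 13.05 p [473.  201.8 121.4] a 19.99 tilt [0.0002 0.0001] F [ 0.  -0.2 -0.6] op 19.8 ff 37.4
turn z rad -0.0002  shift cm x -0.19 y -0.43 z 0.54
```

arm_command(
  commands=[0,0,0,-0.19,-0.43,0.2,1.6,0,0,0,0,0,0,1.6,0,0,0,0,0,0,1.6,0,0,0,0,0,0,1.6,0,0,0,0,0,0,1.6],
)

```text
clock: 13.55
position: [469.7, 205.1, 119.4]
ee_rot: [[0.94, 0.342, 0.0], [0.342, -0.94, 0.0], [0.0, 0.0, -1.0]]
contact_force: [-0.6, 0.2, -0.5]
opening: 19.9
finger_force: 37.4
```

```bash
python3 plan.py 469.7 205.2 116 20
```

```text
t 13.55 p [469.7 205.1 119.4] a 19.99 tilt [0.0002 0.    ] F [-0.6  0.2 -0.5] op 19.9 ff 37.4
turn z rad -0.0002  shift cm x -0.00 y -0.01 z 0.34
```

arm_command(
  commands=[0,0,0,0,0,0.2,1.6,0,0,0,0,0,0.1,1.6,0,0,0,0,0,0,1.6,0,0,0,0,0,0,1.6,0,0,0,0,0,0,1.6],
)

```text
clock: 14.05
position: [469.7, 205.1, 116.3]
ee_rot: [[0.94, 0.342, 0.0], [0.342, -0.94, 0.0], [0.0, -0.0, -1.0]]
contact_force: [-0.1, -0.4, -0.2]
opening: 19.9
finger_force: 37.4
```

arm_command(
  commands=[0,0,0,0,0,0.1,1.6,0,0,0,0,0,0,1.6,0,0,0,0,0,0,1.6],
)

```text
clock: 14.35
position: [469.7, 205.1, 115.4]
ee_rot: [[0.94, 0.342, 0.0], [0.342, -0.94, 0.0], [0.0, 0.0, -1.0]]
contact_force: [1.3, -0.3, -0.5]
opening: 19.9
finger_force: 37.4
```

arm_command(
  commands=[0,0,0,0,0,0.05,1.6,0,0,0,0,0,0,1.6,0,0,0,0,0,0,2.6,0,0,0,0,0,0,3.4,0,0,0,0,0,0,3.4,0,0,0,0,0,-1,3.4,0,0,0,0,0,-3,3.4,0,0,0,0,0,-4,4.4,0,0,0,0,-3,-4,4.4,0,0,0,0,-4,0,4.4],
)

```text
clock: 15.35
position: [449.6, 271.9, 242.8]
ee_rot: [[0.941, 0.339, 0.012], [0.339, -0.941, 0.004], [0.013, -0.0, -1.0]]
contact_force: [0.9, 0.9, 0.2]
opening: 43.6
finger_force: 0.0
```

arm_command(
  commands=[0,0,0,0,0,0,4.4,0,0,0,0,0,0,4.4,0,0,0,0,0,0,4.4,0,0,0,0,0,0,4.4],
)

```text
clock: 15.75
position: [445.7, 270.0, 234.2]
ee_rot: [[0.94, 0.341, -0.001], [0.341, -0.94, -0.001], [-0.001, 0.0, -1.0]]
contact_force: [0.3, -0.3, 0.3]
opening: 44.1
finger_force: 0.0
```

```bash
cat > c.py <<'E'
import sys
from s import *
z0,D=map(float,sys.argv[1:3])
for n in('wrist','top','side'):
    m=ctrl.camera_model(n);i=ctrl.snapshot(n);cv2.imwrite(f'pics/k{n}{int(D)}.png',i[:,:,::-1])
    try:print(n,proj(m,[483.4,167.6,78]).round(),*stack(i,m,[483.4,167.6],z0,D),dot(i,m,proj(m,[483.4,167.6,78]),78,5))
    except Exception as e:print(e)
E
python3 c.py 98 100;  python3 plan.py 484.7 414.2 200 23
```

```text
wrist [435. 191.] [483.10539707 167.04069655] 107.17028636054872 (110.72382354736328, 102.32093811035156) [484.21788052 168.0876771 ]
top [229. 219.] [482.56659471 168.97074225] 102.13744648269056 (99.90216064453125, 103.11492919921875) [479.15529792 163.66989605]
side [304. 272.] [460.90895155 162.25184173] 66.59225285234164 (42.20757293701172, 103.14517974853516) [484.97959177 163.96574385]
t 15.9 p [445.9 270.2 234.4] a 19.92 tilt [-0.0007 -0.0004] F [ 0.3 -0.1  0.3] op 44.5 ff 0.0
turn z rad -0.0538  shift cm x 9.20 y -11.74 z 3.44
```

View pics/kwrist100.png

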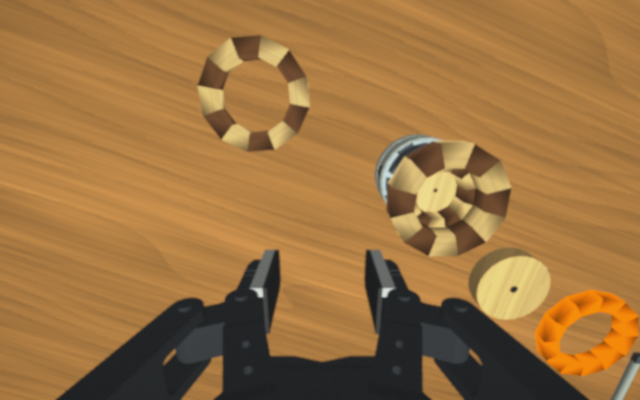

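Ring_100 sits level on ring_84, around (449,198), and the two centres agree to within about 0.5 mm. Next is ring_116.

arm_command(
  commands=[0,0,-0.054,2,-2,0,4.4,0,0,0,2.5,-3.2,0,4.4,0,0,0,2.5,-3.2,2,4.4,0,0,0,2.2,-3.3,3,4.4,0,0,0,0,0,3,4.4,0,0,0,0,0,0,4.4,0,0,0,0,0,0,4.4,0,0,0,0,0,0,4.4],
)

```text
clock: 16.7
position: [487.1, 413.8, 157.1]
ee_rot: [[0.92, 0.391, 0.002], [0.391, -0.92, 0.002], [0.003, -0.0, -1.0]]
contact_force: [1.3, 0.8, -0.5]
opening: 44.0
finger_force: 0.0
```

```bash
python3 w.py w116 503.5 370 116; python3 plan.py 484.7 414.2 17.5 23
```

```text
px [373. 197.] 73.22840509663074
[499.3 366. ] 125.4 [505.2 371.5] 73.5 -6.6
t 16.75 p [487.3 414.  157.5] a 23.02 tilt [0.0032 0.0021] F [-0.4 -0.   0.3] op 44.1 ff 0.0
turn z rad 0.0003  shift cm x -0.23 y -0.12 z 14.00
```

arm_command(
  commands=[0,0,-0.003,-0.2,-0.1,4,4.4,0,0,0,0,0,4,4.4,0,0,0,0,0,3,4.4,0,0,0,0,0,2,4.4,0,0,0,0,0,0.4,4.4,0,0,0,0,0,0,4.4,0,0,0,0,0,0,4.4,0,0,0,0,0,0,4.4,0,0,0,0,0,0,4.4],
)

```text
clock: 17.65
position: [484.6, 414.7, 22.5]
ee_rot: [[0.919, 0.395, 0.002], [0.395, -0.919, 0.001], [0.003, -0.0, -1.0]]
contact_force: [1.4, -0.3, -0.9]
opening: 44.3
finger_force: 0.0
```

```bash
python3 plan.py 484.7 414.2 17.5 23.2
```

```text
t 17.65 p [484.6 414.7  22.5] a 23.25 tilt [0.0022 0.0015] F [ 1.4 -0.3 -0.9] op 44.3 ff 0.0
turn z rad 0.0008  shift cm x -0.02 y 0.05 z 0.50
```

arm_command(
  commands=[0,0,0,0,0,0.4,4.4,0,0,0,0,0,0,4.4,0,0,0,0,0,0,4.4,0,0,0,0,0,0,4.4,0,0,0,0,0,0,1.6,0,0,0,0,0,0,1.6,0,0,0,0,0,0,1.6,0,0,0,0,0,0,1.6],
)

```text
clock: 18.45
position: [483.8, 414.3, 17.0]
ee_rot: [[0.919, 0.395, 0.0], [0.395, -0.919, 0.0], [0.0, -0.0, -1.0]]
contact_force: [0.5, 0.7, 0.3]
opening: 19.1
finger_force: 40.2
```

```bash
python3 w.py g116 503.5 370 116; python3 plan.py 467.0 212.7 210 20
```

```text
px [420. 270.] 139.92090659759043
[488.7 362.5] 145.4 [511.2 371.6] 60.9 -6.7
t 18.5 p [483.8 414.3  17. ] a 23.25 tilt [0.0003 0.0003] F [-0.5  0.4  0.8] op 18.8 ff 40.2
turn z rad 0.0567  shift cm x -8.47 y 18.37 z -19.30
```

arm_command(
  commands=[0,0,0,0,0,-2,1.6,0,0,0,0,0,-4,1.6,0,0,0,0,0,-4,1.6,0,0,0,0,0,-4,1.6,0,0,0.057,0,0,-4,1.6,0,0,0,-1,2,-1.3,1.6,0,0,0,-1.5,3.2,0,1.6,0,0,0,-1.5,3.2,0,1.6,0,0,0,-1.5,3.2,0,1.6,0,0,0,-1.5,3.2,0,1.6],
)

```text
clock: 19.5
position: [467.8, 249.8, 209.4]
ee_rot: [[0.94, 0.342, -0.001], [0.342, -0.94, -0.0], [-0.001, 0.0, -1.0]]
contact_force: [0.1, -1.0, -1.1]
opening: 19.1
finger_force: 39.9
```

arm_command(
  commands=[0,0,0,-1,2,0,1.6,0,0,0,-0.5,1.5,0,1.6,0,0,0,0,0,0,1.6,0,0,0,0,0,0,1.6,0,0,0,0,0,0,1.6,0,0,0,0,0,0,1.6],
)

```text
clock: 20.1
position: [466.3, 213.9, 209.7]
ee_rot: [[0.939, 0.343, -0.0], [0.343, -0.939, 0.0], [-0.0, -0.0, -1.0]]
contact_force: [-0.0, -0.2, -1.9]
opening: 18.7
finger_force: 39.9
```

```bash
python3 plan.py 467.0 212.7 145 20
```

```text
t 20.1 p [466.3 213.9 209.7] a 20.05 tilt [-0.0003  0.0002] F [-0.  -0.2 -1.9] op 18.7 ff 39.9
turn z rad 0.0008  shift cm x 0.02 y 0.14 z 6.47
```

arm_command(
  commands=[0,0,0.001,0,0.1,2,1.6,0,0,0,0,0,2,1.6,0,0,0,0,0,2,1.6,0,0,0,0,0,0.8,1.6,0,0,0,0,0,0,1.6,0,0,0,0,0,0,1.6,0,0,0,0,0,0,1.6,0,0,0,0,0,0,1.6,0,0,0,0,0,0,1.6],
)

```text
clock: 21.0
position: [467.2, 212.3, 142.6]
ee_rot: [[0.94, 0.341, 0.001], [0.341, -0.94, 0.0], [0.001, 0.0, -1.0]]
contact_force: [0.4, 0.7, -2.0]
opening: 19.1
finger_force: 40.0
```

```bash
python3 plan.py 466.7 212.7 135.5 20
```

```text
t 21.0 p [467.2 212.3 142.6] a 19.93 tilt [0.0013 0.0004] F [ 0.4  0.7 -2. ] op 19.1 ff 40.0
turn z rad -0.0013  shift cm x -0.03 y -0.06 z 0.71
```

arm_command(
  commands=[0,0,0,-0.02,-0.03,0.3,1.6,0,0,0,0,0,0.1,1.6,0,0,0,0,0,0,1.6,0,0,0,0,0,0,1.6,0,0,0,0,0,0,1.6,0,0,0,0,0,0,1.6],
)

```text
clock: 21.6
position: [466.4, 212.4, 137.8]
ee_rot: [[0.94, 0.341, 0.0], [0.341, -0.94, 0.0], [0.0, -0.0, -1.0]]
contact_force: [-0.5, -0.0, -1.5]
opening: 19.0
finger_force: 40.0
```

```bash
python3 plan.py 466.7 212.7 135.5 20
```

```text
t 21.6 p [466.4 212.4 137.8] a 19.93 tilt [0.0001 0.    ] F [-0.5 -0.  -1.5] op 19.0 ff 40.0
turn z rad -0.0013  shift cm x 0.04 y -0.02 z 0.23
```

arm_command(
  commands=[0,0,-0.001,0.02,0,0.2,1.6,0,0,0,0,0,0,1.6,0,0,0,0,0,0,1.6,0,0,0,0,0,0,1.6],
)

```text
clock: 22.0
position: [466.6, 212.5, 135.8]
ee_rot: [[0.94, 0.342, -0.0], [0.342, -0.94, 0.0], [-0.0, -0.0, -1.0]]
contact_force: [-0.1, -0.2, -1.4]
opening: 18.8
finger_force: 40.0
```

arm_command(
  commands=[0,0,0,0,0,0.1,1.6,0,0,0,0,0,0,1.6,0,0,0,0,0,0,1.6,0,0,0,0,0,0,1.6],
)

```text
clock: 22.4
position: [466.7, 212.5, 134.9]
ee_rot: [[0.94, 0.342, 0.0], [0.342, -0.94, 0.0], [0.0, -0.0, -1.0]]
contact_force: [0.5, 0.7, 0.0]
opening: 18.9
finger_force: 40.0
```

Contact. Release, rise and look.

arm_command(
  commands=[0,0,0,0,0,0,2.6,0,0,0,0,0,0,3.4,0,0,0,0,0,0,3.4,0,0,0,0,0,-1,3.4,0,0,0,0,0,-3,3.4,0,0,0,0,0,-4,4.4,0,0,0,0,-3,-4,4.4,0,0,0,0,-4,0,4.4,0,0,0,0,0,0,4.4,0,0,0,0,0,0,4.4],
)

```text
clock: 23.4
position: [442.3, 278.7, 255.4]
ee_rot: [[0.939, 0.344, 0.001], [0.344, -0.939, -0.0], [0.0, 0.0, -1.0]]
contact_force: [0.5, 0.4, -0.7]
opening: 44.1
finger_force: 0.0
```

arm_command(
  commands=[0,0,0,0,0,0,4.4,0,0,0,0,0,0,4.4],
)

```text
clock: 23.6
position: [442.7, 277.3, 254.3]
ee_rot: [[0.94, 0.341, -0.001], [0.341, -0.94, -0.001], [-0.001, 0.0, -1.0]]
contact_force: [0.3, 0.0, -0.7]
opening: 44.3
finger_force: 0.0
```

```bash
python3 c.py 118 116;  python3 plan.py 469.6 -323.6 220 27.4
```

```text
wrist [436. 185.] [480.66682825 163.97337666] 126.20692021883958 (122.8978500366211, 129.4407196044922) [484.27099083 168.10830844]
top [229. 219.] [482.44783275 168.67049222] 118.45054366204604 (115.06016540527344, 120.35501098632812) [478.87076812 163.39981086]
side [304. 272.] [457.13735036 162.35641416] 74.29846857452976 (48.16275405883789, 115.74170684814453) [486.67679678 175.7521885 ]
t 23.75 p [442.8 277.5 254.4] a 19.91 tilt [-0.0007 -0.0004] F [ 0.3  1.  -0.9] op 44.0 ff 0.0
turn z rad -0.1306  shift cm x -25.28 y 54.60 z 3.44
```

View pics/kwrist116.png

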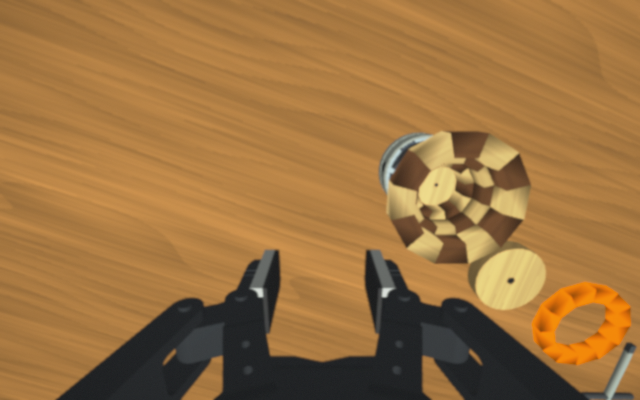

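Ring_116 is placed, its hole centred over the dot at (436,185). From the top camera its centre agrees with the other rings to within 0.4 mm. Last is ring_132.

arm_command(
  commands=[0,0,-0.13,0,0,0,4.4,0,0,0,-1,2,0,4.4,0,0,0,-2,4.3,0,4.4,0,0,0,-2,4.3,0,4.4,0,0,0,-2,4.3,0,4.4,0,0,0,-2,4.3,0,4.4,0,0,0,-2,4.3,0,4.4,0,0,0,-2,4.3,0,4.4,0,0,0,-2,4.3,0,4.4,0,0,0,-2,4.3,0,4.4],
)

```text
clock: 24.75
position: [459.0, -125.5, 254.9]
ee_rot: [[0.888, 0.46, 0.001], [0.46, -0.888, -0.0], [0.0, 0.0, -1.0]]
contact_force: [0.9, 1.0, 1.2]
opening: 43.9
finger_force: 0.0
```

arm_command(
  commands=[0,0,0,-2,4.3,0,4.4,0,0,0,-2,4.3,1,4.4,0,0,0,-2,4.3,2,4.4,0,0,0,-1,2,3,4.4,0,0,0,0,0,2,4.4,0,0,0,0,0,0,4.4,0,0,0,0,0,0,4.4,0,0,0,0,0,0,4.4],
)

```text
clock: 25.55
position: [466.7, -286.5, 177.1]
ee_rot: [[0.887, 0.461, 0.002], [0.461, -0.887, -0.002], [0.001, 0.002, -1.0]]
contact_force: [0.5, 0.5, 0.1]
opening: 44.3
finger_force: 0.0
```

```bash
python3 w.py w132 495.4 -373.3 132; python3 plan.py 469.6 -323.6 150 27.4
```

```text
px [411. 203.] 77.1985748007637
[ 490.4 -376.1] 143.8 [ 497.  -370.7] 88.8 27.5
t 25.6 p [ 466.8 -286.5  177.2] a 27.48 tilt [ 0.0022 -0.0019] F [-0.   0.3  0.4] op 44.1 ff 0.0
turn z rad 0.0014  shift cm x -1.46 y 3.42 z 2.72
```

arm_command(
  commands=[0,0,0,-1.46,3.4,2.7,4.4,0,0,0,0,0,4,4.4,0,0,0,0,0,4,4.4,0,0,0,0,0,3,4.4,0,0,0,0,0,1.5,4.4,0,0,0,0,0,0,4.4,0,0,0,0,0,0,4.4,0,0,0,0,0,0,4.4,0,0,0,0,0,0,4.4,0,0,0,0,0,0,4.4],
)

```text
clock: 26.6
position: [469.4, -323.8, 24.7]
ee_rot: [[0.888, 0.461, 0.002], [0.461, -0.888, -0.002], [0.001, 0.002, -1.0]]
contact_force: [-0.1, -0.3, -0.1]
opening: 43.7
finger_force: 0.0
```

```bash
python3 plan.py 469.6 -323.4 17 27.5
```

```text
t 26.6 p [ 469.4 -323.8   24.7] a 27.44 tilt [ 0.0017 -0.0015] F [-0.1 -0.3 -0.1] op 43.7 ff 0.0
turn z rad -0.0011  shift cm x 0.04 y -0.03 z 0.77
```

arm_command(
  commands=[0,0,0,0.02,-0.03,0.6,4.4,0,0,0,0,0,0,4.4,0,0,0,0,0,0,4.4,0,0,0,0,0,0,4.4,0,0,0,0,0,0,4.4],
)

```text
clock: 27.1
position: [468.7, -322.9, 17.4]
ee_rot: [[0.888, 0.461, -0.0], [0.461, -0.888, 0.0], [-0.0, -0.0, -1.0]]
contact_force: [-0.6, 0.1, 0.0]
opening: 43.8
finger_force: 0.0
```

```bash
python3 plan.py 469.6 -323.4 17.3 27.5
```

```text
t 27.1 p [ 468.7 -322.9   17.4] a 27.43 tilt [-0.  0.] F [-0.6  0.1  0. ] op 43.8 ff 0.0
turn z rad -0.0012  shift cm x 0.06 y 0.09 z 0.01
```

arm_command(
  commands=[0,0,0,0.06,0.09,0,4.4,0,0,0,0,0,0,1.6,0,0,0,0,0,0,1.6,0,0,0,0,0,0,1.6,0,0,0,0,0,0,1.6,0,0,0,0,0,0,1.6],
)

```text
clock: 27.7
position: [469.8, -323.5, 17.6]
ee_rot: [[0.888, 0.461, 0.0], [0.461, -0.888, -0.0], [0.0, 0.001, -1.0]]
contact_force: [0.5, -0.2, 3.1]
opening: 19.2
finger_force: 40.3
```

arm_command(
  commands=[0,0,0,0,0,-2,1.6,0,0,0,0,0,-4,1.6,0,0,0,0,0,-4,1.6,0,0,0,0,0,-4,1.6,0,0,0,0,0,-4,1.6,0,0,0.13,0,0,-3,1.6,0,0,0,0,0,0,1.6,0,0,0,0,0,0,1.6],
)

```text
clock: 28.5
position: [469.6, -323.4, 227.6]
ee_rot: [[0.939, 0.343, 0.001], [0.343, -0.939, -0.0], [0.0, 0.001, -1.0]]
contact_force: [-0.0, 0.9, -2.3]
opening: 19.2
finger_force: 39.9
```

```bash
python3 plan.py 464.2 220.2 230 20
```

```text
t 28.5 p [ 469.6 -323.4  227.6] a 20.05 tilt [ 0.0005 -0.0005] F [-0.   0.9 -2.3] op 19.2 ff 39.9
turn z rad 0.0008  shift cm x 18.08 y -51.27 z -0.24
```

arm_command(
  commands=[0,0,0,0.8,-2.3,0,1.6,0,0,0,1.5,-4.2,0,1.6,0,0,0,1.5,-4.2,0,1.6,0,0,0,1.5,-4.2,0,1.6,0,0,0,1.5,-4.2,0,1.6,0,0,0,1.5,-4.2,0,1.6,0,0,0,1.5,-4.2,0,1.6,0,0,0,1.5,-4.2,0,1.6,0,0,0,1.5,-4.2,0,1.6,0,0,0,1.5,-4.2,0,1.6],
)

```text
clock: 29.5
position: [465.2, 104.1, 225.0]
ee_rot: [[0.939, 0.343, -0.004], [0.343, -0.939, -0.0], [-0.004, -0.001, -1.0]]
contact_force: [1.8, 0.2, -1.4]
opening: 19.1
finger_force: 39.9
```

arm_command(
  commands=[0,0,0,1.5,-4.2,0,1.6,0,0,0,1.3,-4,0,1.6,0,0,0,0.8,-2,0,1.6,0,0,0,0,0,0,1.6,0,0,0,0,0,0,1.6,0,0,0,0,0,0,1.6,0,0,0,0,0,0,1.6],
)

```text
clock: 30.2
position: [465.9, 209.3, 226.8]
ee_rot: [[0.94, 0.34, -0.001], [0.34, -0.94, -0.001], [-0.001, 0.0, -1.0]]
contact_force: [-0.3, -0.1, -0.4]
opening: 18.9
finger_force: 39.9
```

```bash
python3 plan.py 464.2 220.2 165 20
```

```text
t 30.2 p [465.9 209.3 226.8] a 19.9 tilt [-0.0009 -0.0005] F [-0.3 -0.1 -0.4] op 18.9 ff 39.9
turn z rad -0.0017  shift cm x 0.22 y -1.08 z 6.18
```

arm_command(
  commands=[0,0,-0.001,0.2,-1.1,2,1.6,0,0,0,0,0,2,1.6,0,0,0,0,0,2,1.6,0,0,0,0,0,0.4,1.6,0,0,0,0,0,0,1.6,0,0,0,0,0,0,1.6,0,0,0,0,0,0,1.6,0,0,0,0,0,0,1.6,0,0,0,0,0,0,1.6],
)

```text
clock: 31.1
position: [464.4, 221.6, 164.1]
ee_rot: [[0.939, 0.343, 0.001], [0.343, -0.939, 0.0], [0.001, 0.0, -1.0]]
contact_force: [-0.1, -0.1, -0.5]
opening: 19.3
finger_force: 39.9
```

```bash
python3 plan.py 464.2 220.2 155.5 20
```

```text
t 31.1 p [464.4 221.6 164.1] a 20.05 tilt [0.0011 0.0003] F [-0.1 -0.1 -0.5] op 19.3 ff 39.9
turn z rad 0.0008  shift cm x -0.07 y 0.13 z 0.86
```

arm_command(
  commands=[0,0,0,-0.03,0.1,0.3,1.6,0,0,0,0,0,0.2,1.6,0,0,0,0,0,0,1.6,0,0,0,0,0,0,1.6,0,0,0,0,0,0,1.6,0,0,0,0,0,0,1.6],
)

```text
clock: 31.7
position: [464.1, 220.5, 158.4]
ee_rot: [[0.939, 0.343, 0.0], [0.343, -0.939, 0.0], [0.0, -0.0, -1.0]]
contact_force: [0.6, 0.5, -1.5]
opening: 19.5
finger_force: 39.9
```

```bash
python3 plan.py 464.2 220.2 155.5 20
```

```text
t 31.7 p [464.1 220.5 158.4] a 20.04 tilt [0. 0.] F [ 0.6  0.5 -1.5] op 19.5 ff 39.9
turn z rad 0.0008  shift cm x -0.00 y 0.03 z 0.29
```

arm_command(
  commands=[0,0,0,0,0.03,0.2,1.6,0,0,0,0,0,0,1.6,0,0,0,0,0,0,1.6,0,0,0,0,0,0,1.6],
)

```text
clock: 32.1
position: [464.2, 220.2, 156.4]
ee_rot: [[0.939, 0.343, -0.0], [0.343, -0.939, -0.0], [-0.0, 0.0, -1.0]]
contact_force: [0.4, 0.5, -0.1]
opening: 19.0
finger_force: 39.9
```

arm_command(
  commands=[0,0,0,0,0,0.1,1.6,0,0,0,0,0,0,1.6,0,0,0,0,0,0,1.6,0,0,0,0,0,0,1.6],
)

```text
clock: 32.5
position: [464.4, 220.3, 155.6]
ee_rot: [[0.939, 0.343, 0.0], [0.343, -0.939, 0.0], [0.0, -0.0, -1.0]]
contact_force: [-0.7, 0.4, 1.0]
opening: 18.7
finger_force: 40.1
```

arm_command(
  commands=[0,0,0,0,0,0,2.6,0,0,0,0,0,0,3.4,0,0,0,0,0,0,3.4,0,0,0,0,0,-1,3.4,0,0,0,0,0,-3,3.4,0,0,0,0,0,-4,4.4,0,0,0,0,-3,-4,4.4,0,0,0,0,-4,0,4.4,0,0,0,0,0,0,4.4,0,0,0,0,0,0,4.4],
)

```text
clock: 33.5
position: [439.9, 286.5, 275.9]
ee_rot: [[0.939, 0.345, 0.001], [0.345, -0.939, -0.0], [0.0, 0.0, -1.0]]
contact_force: [-0.2, -0.3, 0.6]
opening: 43.8
finger_force: 0.0
```

arm_command(
  commands=[0,0,0,0,0,0,4.4,0,0,0,0,0,0,4.4],
)

```text
clock: 33.7
position: [440.3, 285.0, 274.8]
ee_rot: [[0.94, 0.342, -0.001], [0.342, -0.94, -0.001], [-0.001, 0.0, -1.0]]
contact_force: [0.4, 0.0, -0.5]
opening: 44.0
finger_force: 0.0
```

```bash
python3 c.py 138 132; python3 -c "
import cv2,numpy as np
s=cv2.imread('pics/kside132.png')[190:340,220:370];t=cv2.imread('pics/ktop132.png')[150:300,150:300];cv2.imwrite('pics/f.png',cv2.resize(np.hstack([s,t]),None,fx=2.6,fy=2.6,interpolation=cv2.INTER_CUBIC))"
```

```text
wrist [437. 181.] [479.41895153 162.68262192] 143.79401183325962 (155.05792236328125, 133.53701782226562) [484.29284673 168.02430081]
top [229. 219.] [482.77121861 168.49272049] 135.11585638763884 (137.6186981201172, 131.9464569091797) [478.93987464 163.46060509]
side [304. 272.] [453.13946028 163.12212694] 87.72371843553249 (58.10700988769531, 134.33912658691406) [488.02030096 177.73235239]
```

View pics/f.png

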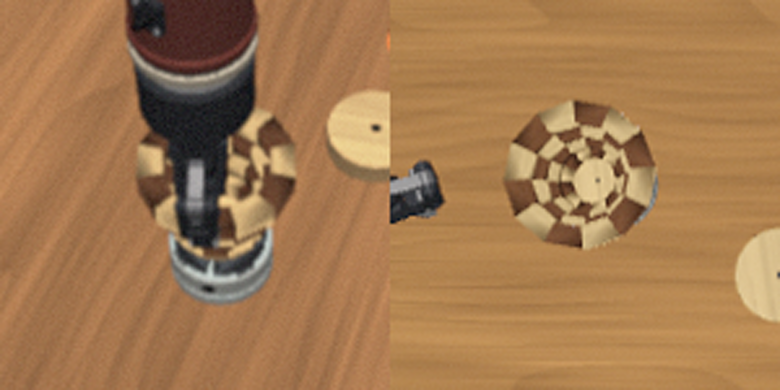

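View pics/kwrist132.png

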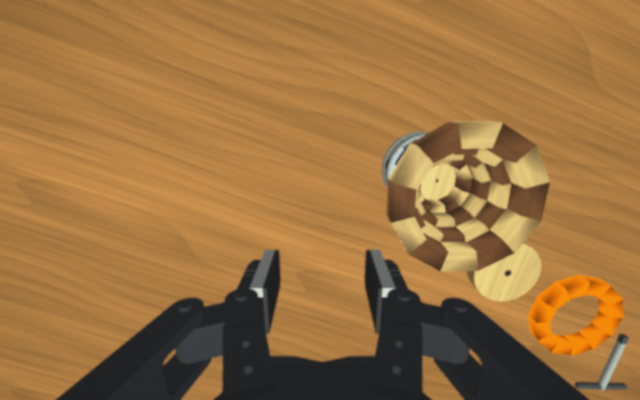

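The top and wrist views show all four rings stacked level and concentric, around (229,217) in the top view. Their centres agree to within about 0.5 mm, the flats line up, and the bystanders look untouched. The gripper is clear of the stack, so I'm handing in.

```bash
python3 -c "
from rig import ctrl
print(ctrl.sign_off())"
```

```text
the job is handed in; nothing more can be done
None
```

All four rings are stacked on the chuck disc from smallest to largest, flat and centred to about 1 mm by the cameras, and the job was handed in at about 34 s of the 128 s allowed (no verdict was returned).

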